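# Fish the forgotten screwdriver out of the machine housing

## Robot

A 7-joint arm with a two-finger parallel gripper is mounted at the origin on a cart in front of the work surface, level with it; the furniture and walls round the work are solid. World frame = base frame: x ahead of the robot, y to its left, z up, the work surface at z = 0. Lengths are in m, angles in rad, forces in N, time in s.
With the tool pointing down it reaches from about 0.35 to 0.775 m from the base axis. Payload 3.1 kg.
Tool frame: the origin (TCP) lies at the very end of the fingers, on their centre line; the grasp point (between the pads) lies ctrl.grip_depth behind it (ctrl.grip_depth is the distance from the TCP to the grasp point, in m); y points along the fingers, x is the direction in which the jaws open and shut, and the axes are right-handed (so a half turn about y gives the same grasp; the last joint's range is limited). The gripper opens to 85 mm and grips with 20 to 120 N. Pads are 22 mm wide; open, the fingers measure 114 mm over their backs; the gripper's body (76 mm by 85 mm) begins 54 mm behind the grasp point. The pads swing forward as they close: fully open they stand 13 mm farther back than shut.
Start: joints at [-1.32, 0.311, 0.014, 1.512, -0.004, 1.319, -0.027], TCP at [0.159, 0.527, 0.206] pointing down, gripper open.
Joint ranges: [-2.7, 2.7], [-0.3, 1.91], [-1.27, 1.3], [0.12, 2.57], [-1.44, 4.58], [0.2, 2.03], [-3.05, 3.05]. Speed limits (rad/s): [2.79, 2.79, 3.14, 3.14, 3.14, 3.14, 3.14].

## Interface

Orientations are given as a unit quaternion [x, y, z, w].
In Python, from bench import status, imaging, order, models, ctrl gives the robot as it stands.
- The arm moves only by the tool jog_arm, never from a script. Its argument "motion" is one flat list of numbers, 6 for each row, row after row: the shift along the tool's x, y, z in mm, then the turn, a rotation vector about the tool's x, y, z in degrees. In form: [tx, ty, tz, ax, ay, az, tx, ty, tz, ax, ay, az, ...]. A call has 1 to 12 rows; each row shifts and turns the commanded pose from where the row before left it, along the tool's axes as they then stand; what a row does not reach is not made up. A row lasts 1/12 s, in which the tool goes at most 41.7 mm and 7.16 degrees, less where a joint would pass 70% of its speed; a pose out of reach is approached as far as the arm can. A call with a gripper value outside its range is refused whole. "hand" is the closure, from 0 (fully open) to 1 (shut), set as the call begins (left out, the last holds). The fingers move at their own pace and stop on an object; the grip force is fixed at half the most. Time passes only in rows, so rows that do not move let the fingers close. It gives the time, the measured TCP pose, the force and the opening at its end, in the units of the state.
- status.get_obs(): the state, without advancing time (a new reading comes with each control period).
- imaging.capture(name): name is "scene" or "side" or "wrist"; returns (picture, depth): 400x640x3 uint8, red, green, blue; 400x640 float32, m along the optical axis (not along the pixel's ray), 0 where there is no reading.
- imaging.calibration(name): a dict with "intrinsics" (3x3 intrinsics, pixels), "xyz" and "rotation" of the camera in the world. Camera axes: x right, y up, looking along -z (the intrinsics and any distortion apply to the point x, -y, -z); pixel columns grow to the right and rows downward; lengths in m; the calibration is good to about 2 mm. A picture is of the moment at which its call begins: read the wrist's pose just before it. calibration takes no time and is no camera call; for the wrist camera it gives the pose at the moment of the call.
- order.close_job(): hands the job in, once; it reports no verdict.
Trained networks look in the newest picture that a camera, given by its name, has taken for a name from the list of things; names that differ only in an ending like _2 or _b are one class to them, and where a whole thing is asked for, a point or a joint stands for the part that bears it (a point fixed in the world has none). Each returns a list of dicts, best first, with "confidence" (0 to 1); they miss things now and then, are a little off and sometimes report something else, mostly with a low value. They report only what shows in the picture. A call takes as long as a camera call.
- models.recognise(name, camera): "box" ([left, top, right, bottom] in pixels, round what is visible of it).
The state is a dict: "clock": time; "joint_positions": joint angles; "qvel": joint speeds; "effort": joint torques, N m; "position": TCP position; "ee_rot": TCP orientation; "contact_force": force on the tool from outside, world axes, zero at the start; "wrist_torque": the same for the moment, N m; "grip_width": finger opening in m.
Only numpy, scipy, OpenCV 4.12 (cv2) and the standard library are available. Lean on these libraries where they do the work, as an engineer would, in place of code of your own. Each camera call takes 0.05 s, during which the arm holds its last target.

## Task

A long screwdriver was left lying inside the low sheet-metal housing on the bench, its blade under the closed part of the top. Take it by the handle, tilt it and draw it out handle first through the window, which is shorter than the tool, without wrenching it against the top, then hold the whole tool up in the air, well higher than the housing and touching nothing of it, and finish still holding it there. Leave everything else where it is, also the end cap that stands on the housing.

Things in the scene. Friction and masses are not known exactly. Their poses are not given: they have to be found in the camera images.
- housing: Fixed low box of plain grey sheet metal, 168 (x) x 308 (y) x 72 (z) mm outside, 4 mm sheet (inside 160 x 300 mm, inner floor 4 mm, underside of the top 68 mm above the bench), with small 8 mm high feet at both y ends. Origin: centre of its underside; y along its length, z up; turned up to 0.5 rad from the world axes. Its top is closed from y = +20 mm to the +y end and beyond y = -130 mm.
- window (a point): Centre of the window in the housing's top, level with the upper face: a rectangular opening 150 mm long (housing y from -130 to +20 mm) and 160 mm wide (housing x from -80 to +80 mm, from wall to wall).
- top_sheet: The 4 mm top sheet of the housing on both sides of the window: a 134 mm long closed part at the +y end and a 24 mm strip at the -y end. Fixed to the housing; origin on its upper face, 72 mm above the housing's origin.
- long_screwdriver: The one to take out: dark handle, bright shank, 240 mm long, 26 wide, 27 high, 0.05 to 0.1 kg, lying on the housing's inner floor along it. Origin: mid-length, on its underside; own +y points to the handle end. The handle (y +20 to +120 mm, 20 to 26 mm wide, 27 high) lies under the window, towards the housing's -y end; the 6 mm shank and the tip lie under the closed top.
- blade_tip (a point): Blade tip of the long screwdriver (own y = -118 mm, 14 mm above its underside).
- handle_end (a point): Butt of the long screwdriver's handle (own y = +119 mm, 13.5 mm above its underside).
- end_cap: Bystander: white plastic end cap, round, 45 mm across, 26 mm high, standing on the closed top of the housing near its +y end. Origin: centre of its underside.
- bracket: Bystander: white L-shaped bracket, 35x48x57 mm, on the bench to the right of the housing. Origin: centre of its underside.
- tin: Bystander: flat round brass-coloured tin, 62 mm across, 23 mm high, on the bench to the right. Origin: centre of its underside.
- mug: Bystander: green and white mug, 86x120x88 mm, at the left. Origin: centre of its underside.
- awl: Bystander: awl with wooden handle, 146 mm long, at the front left. Origin: centre of its underside.
- tape_measure: Bystander: tape measure, 33x79x65 mm, at the back right. Origin: centre of its underside.
- pliers: Bystander: pliers, 178 mm long, lying at the back left. Origin: centre of their underside.
- screwdriver_1: Bystander: shorter screwdriver (206 mm) lying on the bench at the back left, not in the housing. Origin: centre of its underside.

How it is judged:
By the outcome, as a careful person would: the job done as asked, in the order asked, and still so for the second after the job is handed in, while the arm keeps its last pose, push and grip.
It also fails if it takes over 40 s, if anything falls off the work surface, if the arm or the gripper's body presses on something with over 40 N, if the wrist force passes 120 N, or if a joint passes its speed limit or range.

## Working session

There is one attempt and no reset: what is moved stays moved. The work goes in short steps, Python scripts to look and compute and a tool call to move; the robot and the scene stay as the last step left them, time stands still between calls to the robot, and variables do not carry over. Pictures are saved under pics/ and viewed, and the job is handed in when it is done.

Besides the shell and the picture viewer there is one more tool, called after "Call:" as name(argument=value, ...) on one line, values as JSON. jog_arm: Moves the arm, as the interface text tells. Its arguments: {"type":"object","properties":{"motion":{"type":"array","items":{"type":"number"}},"hand":{"type":"number"}},"required":["motion"]}

```bash
ls; mkdir -p pics; python3 - <<'E'
from bench import status, imaging, order, models, ctrl
import cv2,numpy as np
o=status.get_obs(); print({k:np.round(v,3).tolist() for k,v in o.items()}); print(ctrl.grip_depth)
for n in ["scene","side"]:
    p,d=imaging.capture(n); cv2.imwrite(f"pics/{n}0.png",p[:,:,::-1]); np.savez(f"{n}0.npz",p=p,d=d)
    c=imaging.calibration(n); print(n,c)
    for t in ["housing","long_screwdriver","end_cap"]: print(t,models.recognise(t,n)[:2])
E
```

```text
pics
{'clock': 0.0, 'joint_positions': [-1.32, 0.312, 0.014, 1.513, -0.004, 1.319, -0.027], 'qvel': [-0.0, 0.0, 0.002, -0.0, -0.001, -0.002, -0.0], 'effort': [-0.0, -37.992, 0.146, -23.059, 0.012, 0.014, -0.0], 'position': [0.159, 0.526, 0.205], 'ee_rot': [0.568, 0.421, -0.422, -0.567], 'contact_force': [-0.412, -0.067, -0.431], 'wrist_torque': [0.008, 0.047, 0.035], 'grip_width': 0.086}
0.0187
scene {'intrinsics': array([[434.58771123,   0.        , 316.2285438 ],
       [  0.        , 434.58771123, 201.94258707],
       [  0.        ,   0.        ,   1.        ]]), 'xyz': array([-0.46752583, -0.55847277,  0.81410043]), 'rotation': array([ 0.41444523, -0.2427344 , -0.43694509,  0.76052228])}
housing [{'box': [236.3, 179.0, 349.3, 248.9], 'confidence': 0.85}]
long_screwdriver [{'box': [238.8, 179.1, 349.4, 230.1], 'confidence': 0.65}]
end_cap [{'box': [256.7, 183.9, 267.0, 192.9], 'confidence': 0.49}]
side {'intrinsics': array([[453.97352949,   0.        , 316.6069148 ],
       [  0.        , 453.97352949, 195.37791918],
       [  0.        ,   0.        ,   1.        ]]), 'xyz': array([-0.99753894,  0.61038869,  0.79136878]), 'rotation': array([-0.30717168,  0.45463658,  0.67913618, -0.4875707 ])}
housing [{'box': [262.5, 192.7, 358.7, 235.9], 'confidence': 0.72}]
long_screwdriver []
end_cap [{'box': [270.2, 201.5, 284.3, 207.9], 'confidence': 0.59}]
```

View pics/scene0.png

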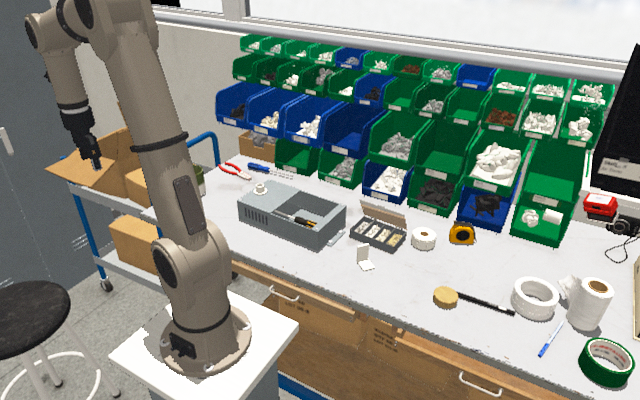

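View pics/side0.png

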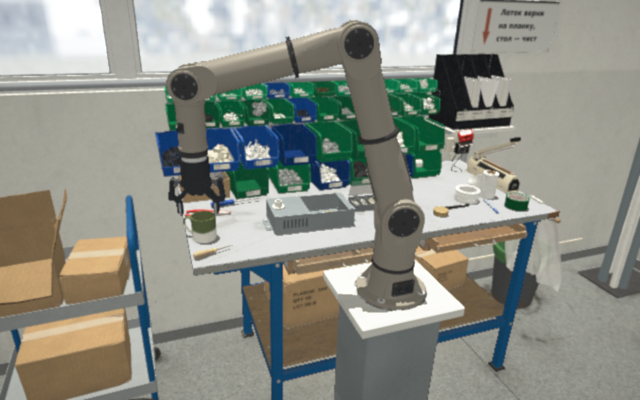

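```bash
cat > h.py <<'E'
import numpy as np, cv2
from scipy.spatial.transform import Rotation as R
def cloud(d,c):
    K=c["intrinsics"]; v,u=np.mgrid[0:400,0:640]
    P=np.stack([(u-K[0,2])/K[0,0]*d,-(v-K[1,2])/K[1,1]*d,-d],-1)
    return P@R.from_quat(c["rotation"]).as_matrix().T+c["xyz"]
def px(P,c):
    p=(np.atleast_2d(P)-c["xyz"])@R.from_quat(c["rotation"]).as_matrix()
    K=c["intrinsics"]; return np.stack([K[0,2]+K[0,0]*p[:,0]/-p[:,2],K[1,2]-K[1,1]*p[:,1]/-p[:,2]],-1)
E
python3 - <<'E'
from h import *
from bench import imaging
for n in ["scene","side"]:
    z=np.load(n+"0.npz"); d=z["d"]; P=cloud(d,imaging.calibration(n))
    x0,y0,x1,y1=dict(scene=(225,170,360,255),side=(255,185,365,240))[n]
    Q=P[y0:y1,x0:x1].reshape(-1,3); ok=d[y0:y1,x0:x1].ravel()>0
    Q=Q[ok]; T=Q[(Q[:,2]>.064)&(Q[:,2]<.08)]; print(n,len(T),T.min(0),T.max(0),np.median(T[:,2]))
    im=cv2.resize(z["p"][y0:y1,x0:x1,::-1],None,fx=5,fy=5,interpolation=cv2.INTER_CUBIC); cv2.imwrite(f"pics/{n}crop.png",im); np.save(n+"T.npy",T)
    print(cv2.minAreaRect(T[:,:2].astype(np.float32)*1000))
E
```

```text
scene 1677 [ 0.40601121 -0.0720916   0.06407057] [0.80955514 0.24799587 0.07994139] 0.07207030462412845
((612.0693969726562, 83.14673614501953), (315.5048828125, 401.9599304199219), 87.60955047607422)
side 955 [ 0.39564736 -0.18439294  0.0640066 ] [0.59116906 0.24556302 0.07996321] 0.07011279953086924
((492.1573181152344, 30.471878051757812), (194.53399658203125, 431.5033264160156), 0.5623960494995117)
```

View pics/scenecrop.png

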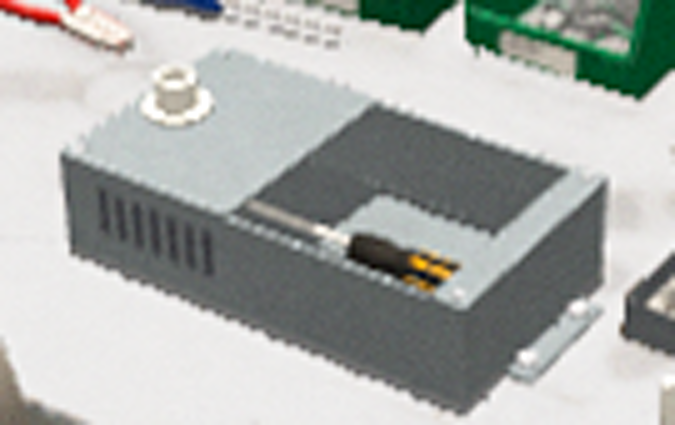

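```bash
python3 - <<'E'
from h import *
from bench import imaging
z=np.load("scene0.npz"); c=imaging.calibration("scene"); P=cloud(z["d"],c)
M=(abs(P[...,2]-.072)<.006); 
M[:170]=0;M[255:]=0;M[:,:225]=0;M[:,360:]=0
n,l,s,_=cv2.connectedComponentsWithStats(M.astype(np.uint8)); k=1+np.argmax(s[1:,4]); print(s)
T=P[l==k]; print(np.median(T[:,2]), cv2.minAreaRect(T[:,:2].astype(np.float32)*1000))
def ray(u,v,h):
    K=c["intrinsics"]; d=R.from_quat(c["rotation"]).apply([(u-K[0,2])/K[0,0],-(v-K[1,2])/K[1,1],-1]); return c["xyz"]+d*(h-c["xyz"][2])/d[2]
im=cv2.resize(z["p"][170:255,225:360,::-1],None,fx=5.9,fy=5.9,interpolation=cv2.INTER_NEAREST);cv2.imwrite("pics/sc2.png",im)
E
```

```text
[[     0      0    640    400 254422]
 [   352    170      8      7     19]
 [   237    178    110     55   1558]
 [   256    190      1      1      1]]
0.07214377759674007 ((499.5152587890625, 87.15289306640625), (315.60211181640625, 175.5813446044922), 87.01165771484375)
```

```bash
cat >> h.py <<'E'
def rows(obs,Pt,Rt,n=None):
    """tool frame delta (mm) and rotvec (deg) from current pose to target"""
    A=R.from_quat(obs["ee_rot"]); d=A.inv().apply(np.array(Pt)-obs["position"])*1000
    rv=np.degrees((A.inv()*Rt).as_rotvec()); return d,rv
def H(yaw,c):  # housing->world
    return R.from_euler('z',yaw),np.array(c)
E
python3 - <<'E'
from h import *
from bench import status, imaging
o=status.get_obs(); A=R.from_quat(o["ee_rot"]).as_matrix(); print(A.round(3))
yaw=np.radians(-3)
hx=np.array([np.cos(yaw),np.sin(yaw),0]); hy=np.array([-np.sin(yaw),np.cos(yaw),0])
for s in (1,-1):
    x=s*hx; y=np.array([0,0,-1.]); Rt=R.from_matrix(np.stack([x,y,np.cross(x,y)],1))
    print(s,rows(o,[.47,.03,.25],Rt))
c=imaging.calibration("wrist"); print(c["xyz"]-o["position"],A.T@(c["xyz"]-o["position"]), A.T@R.from_quat(c["rotation"]).as_matrix())
E
```

```text
[[ 0.289 -0.    -0.957]
 [ 0.957 -0.     0.289]
 [-0.    -1.    -0.   ]]
1 (array([-385.54744972,  -44.42132977, -441.35273932]), array([ 1.19813357e-02,  7.62235661e+01, -1.35876692e-02]))
-1 (array([-385.54744972,  -44.42132977, -441.35273932]), array([-1.45114201e-02, -1.03776432e+02, -1.27958807e-02]))
[-0.06409103  0.01915379  0.16715157] [-0.00020949 -0.16715264  0.0668889 ] [[ 9.99999895e-01  4.13907496e-04 -1.97879338e-04]
 [-3.01128897e-04  2.66777065e-01 -9.63758220e-01]
 [-3.46117082e-04  9.63758178e-01  2.66777161e-01]]
```

View pics/sc2.png

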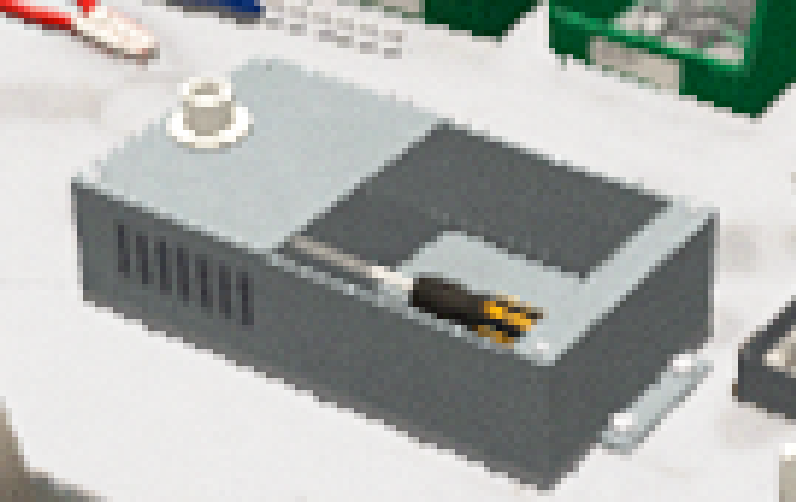

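```bash
cat >> h.py <<'E'
def plan(o,Pt,Rt,n):
    d,rv=rows(o,Pt,Rt); w=np.radians(rv)/n
    S=np.zeros((3,3))
    for i in range(n): S+=R.from_rotvec(w*i).as_matrix()
    t=np.linalg.solve(S,d); return t.round(2),np.degrees(w).round(3)
def Rd(hx,y=(0,0,-1.)):
    y=np.array(y); return R.from_matrix(np.stack([hx,y,np.cross(hx,y)],1))
E
python3 - <<'E'
from h import *
from bench import status
o=status.get_obs(); yaw=np.radians(-3); hx=np.array([np.cos(yaw),np.sin(yaw),0])
print(plan(o,[.47,.03,.26],Rd(hx),20))
E
```

```text
(array([ -2.71,  -2.73, -31.46]), array([ 1.000e-03,  3.811e+00, -1.000e-03]))
```

Call:
jog_arm(motion=[-2.7,-2.7,-31.5,0,3.8,0,-2.7,-2.7,-31.5,0,3.8,0,-2.7,-2.7,-31.5,0,3.8,0,-2.7,-2.7,-31.5,0,3.8,0,-2.7,-2.7,-31.5,0,3.8,0,-2.7,-2.7,-31.5,0,3.8,0,-2.7,-2.7,-31.5,0,3.8,0,-2.7,-2.7,-31.5,0,3.8,0,-2.7,-2.7,-31.5,0,3.8,0,-2.7,-2.7,-31.5,0,3.8,0], hand=0)

```text
clock: 1.23
position: [0.4019, 0.331, 0.2328]
ee_rot: [-0.674, -0.213, 0.213, 0.674]
contact_force: [1.3, 0.2, -0.5]
grip_width: 0.0855
```

Call:
jog_arm(motion=[-2.7,-2.7,-31.5,0,3.8,0,-2.7,-2.7,-31.5,0,3.8,0,-2.7,-2.7,-31.5,0,3.8,0,-2.7,-2.7,-31.5,0,3.8,0,-2.7,-2.7,-31.5,0,3.8,0,-2.7,-2.7,-31.5,0,3.8,0,-2.7,-2.7,-31.5,0,3.8,0,-2.7,-2.7,-31.5,0,3.8,0,-2.7,-2.7,-31.5,0,3.8,0,-2.7,-2.7,-31.5,0,3.8,0,0,0,0,0,0,0,0,0,0,0,0,0])

```text
clock: 2.23
position: [0.4719, 0.0276, 0.2602]
ee_rot: [-0.707, 0.018, -0.019, 0.707]
contact_force: [-0.2, 1.7, -0.3]
grip_width: 0.0856
```

```bash
python3 - <<'E'
from h import *
from bench import status, imaging, models
o=status.get_obs(); print({k:np.round(v,3).tolist() for k,v in o.items()})
c=imaging.calibration("wrist"); p,d=imaging.capture("wrist"); np.savez("w1.npz",p=p,d=d,**{"c_"+k:v for k,v in c.items()})
cv2.imwrite("pics/w1.png",p[:,:,::-1])
for t in ["long_screwdriver","housing","handle_end","blade_tip"]: print(t,models.recognise(t,"wrist")[:2])
E
```

```text
{'clock': 2.233, 'joint_positions': [-0.603, 0.13, 0.578, 1.626, -0.072, 1.406, -0.07], 'qvel': [-0.035, 0.018, -0.07, -0.002, -0.03, -0.002, -0.001], 'effort': [1.437, -26.626, 3.021, -23.398, 0.377, 0.028, -0.003], 'position': [0.472, 0.028, 0.26], 'ee_rot': [-0.707, 0.018, -0.019, 0.707], 'contact_force': [-0.241, 1.662, -0.307], 'wrist_torque': [0.044, 0.035, -0.008], 'grip_width': 0.086}
long_screwdriver [{'box': [330.5, 115.8, 349.6, 207.7], 'confidence': 0.75}]
housing [{'box': [273.9, 0.0, 421.1, 238.4], 'confidence': 0.7}]
handle_end [{'box': [329.6, 111.9, 349.7, 206.4], 'confidence': 0.69}]
blade_tip [{'box': [329.0, 113.3, 347.4, 208.8], 'confidence': 0.62}]
```

View pics/w1.png

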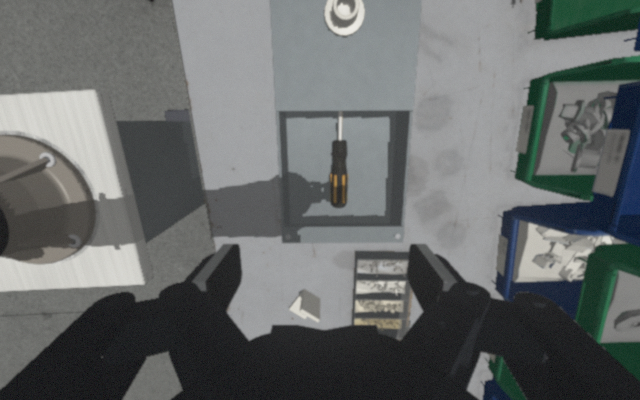

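```bash
python3 - <<'E'
from h import *
z=np.load("w1.npz"); c={k[2:]:z[k] for k in z.files if k[:2]=="c_"}; d=z["d"]; P=cloud(d,c)
M=abs(P[...,2]-.072)<.006; M[245:]=0; M[:,:260]=0;M[:,430:]=0
n,l,s,_=cv2.connectedComponentsWithStats(M.astype(np.uint8))
for k in range(1,n):
    if s[k,4]>60:
        T=P[l==k]; print(s[k],T.mean(0).round(4),cv2.minAreaRect(T[:,:2].astype(np.float32)*1000))
# walls+top footprint
# left/right edges of top by row
e=[]
for v in range(5,105,5):
    u=np.where(M[v])[0]; e.append((P[v,u[0]],P[v,u[-1]]))
e=np.array(e)
for i in (0,1):
    q=np.polyfit(e[:,i,1],e[:,i,0],1); print("edge",q,e[0,i],e[-1,i])
# screwdriver: dark/orange pixels within floor
g=z["p"].astype(int)
for v in range(108,216,6):
    r=P[v,328:352]; hi=r[:,2]>.015
    print(v, P[v,340].round(3), (np.round([r[hi,0].min(),r[hi,0].max(),r[hi,2].max()],4) if hi.any() else None))
E
```

```text
[  271     0   151   244 18305] [0.5032 0.1368 0.071 ] ((500.408935546875, 79.02714538574219), (292.6432189941406, 168.33599853515625), 87.26949310302734)
[338   2  16  15 129] [0.5062 0.213  0.0771] ((505.6918640136719, 213.3211212158203), (15.663804054260254, 13.142878532409668), 11.244488716125488)
edge [0.05258731 0.41253527] [0.4244476  0.22332438 0.0719746 ] [0.41852522 0.12451006 0.06971832]
edge [0.04861528 0.57995415] [0.59046591 0.21481153 0.07083207] [0.58583123 0.11540102 0.07093843]
108 [0.497 0.111 0.071] [0.482  0.5097 0.0723]
114 [0.499 0.105 0.02 ] [0.4978 0.502  0.0196]
120 [0.499 0.097 0.02 ] [0.4975 0.5018 0.02  ]
126 [0.499 0.089 0.018] [0.4972 0.5013 0.0193]
132 [0.498 0.081 0.019] [0.4968 0.501  0.0205]
138 [0.498 0.073 0.019] [0.4951 0.5009 0.0194]
144 [0.497 0.065 0.027] [0.4888 0.506  0.0268]
150 [0.497 0.057 0.028] [0.4871 0.5073 0.0279]
156 [0.496 0.048 0.028] [0.4867 0.5053 0.028 ]
162 [0.496 0.039 0.026] [0.4761 0.5037 0.4274]
168 [0.496 0.031 0.027] [0.4761 0.5048 0.4274]
174 [0.495 0.022 0.028] [0.4827 0.5061 0.0295]
180 [0.495 0.014 0.028] [0.4822 0.5056 0.0299]
186 [0.495 0.005 0.031] [0.4817 0.5053 0.0314]
192 [ 0.494 -0.004  0.029] [0.4813 0.5051 0.0322]
198 [ 0.494 -0.013  0.03 ] [0.4808 0.5049 0.0303]
204 [ 0.494 -0.022  0.029] [0.4818 0.5029 0.0295]
210 [ 0.494 -0.04   0.003] None
```

```bash
python3 - <<'E'
import cv2
p=cv2.imread("pics/w1.png")[100:250,265:430]; cv2.imwrite("pics/w1c.png",cv2.resize(p,None,fx=4,fy=4,interpolation=cv2.INTER_CUBIC)[:600])
E
```

```text
(no output)
```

View pics/w1c.png

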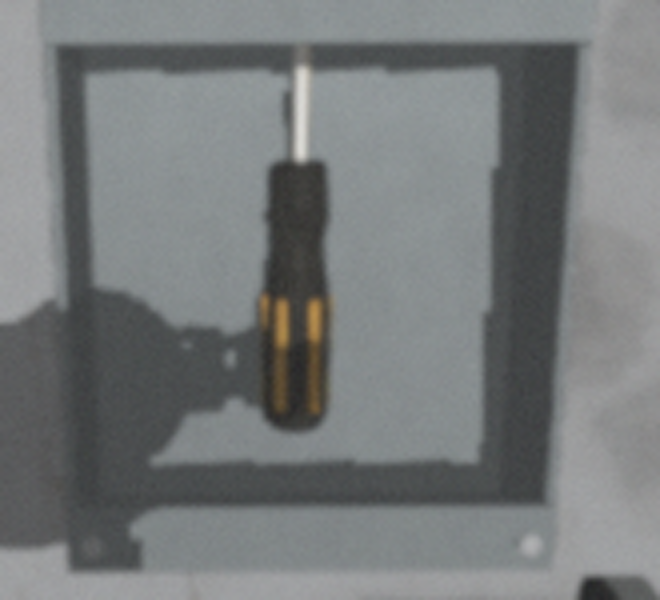

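```bash
python3 - <<'E'
from h import *
from bench import status
o=status.get_obs(); yaw=-.052; hx=np.array([np.cos(yaw),np.sin(yaw),0])
print(plan(o,[.4945,.010,.10],Rd(hx),6))
E
```

```text
(array([ 3.97, 26.55, -3.45]), array([-0.002,  0.068, -0.005]))
```

Call:
jog_arm(motion=[4,26.5,-3.5,0,0,0,4,26.5,-3.5,0,0,0,4,26.5,-3.5,0,0,0,4,26.5,-3.5,0,0,0,4,26.5,-3.5,0,0,0,4,26.5,-3.5,0,0.4,0,0,0,0,0,0,0,0,0,0,0,0,0], hand=0.2)

```text
clock: 3.15
position: [0.4935, 0.0086, 0.0995]
ee_rot: [0.707, -0.02, 0.018, -0.707]
contact_force: [0.3, 0.2, 0.9]
grip_width: 0.068
```

```bash
python3 - <<'E'
from h import *
from bench import status, imaging
o=status.get_obs(); yaw=-.052; hx=np.array([np.cos(yaw),np.sin(yaw),0]); print(o["position"],o["joint_positions"].round(2) if hasattr(o["joint_positions"],"round") else o["joint_positions"])
print(rows(o,[.4945,.010,.008],Rd(hx)))
c=imaging.calibration("wrist"); p,d=imaging.capture("wrist"); np.savez("w2.npz",p=p,d=d,**{"c_"+k:v for k,v in c.items()})
cv2.imwrite("pics/w2.png",p[:,:,::-1]); P=cloud(d,c)
for v in range(100,300,20):
    r=P[v,250:420]; hi=(r[:,2]>.022)&(r[:,2]<.035)
    if hi.any(): q=r[hi]; print(v,q[:,0].min().round(4),q[:,0].max().round(4),q.mean(0).round(4))
E
```

```text
[0.4935158  0.00862704 0.09953822] [-0.51  0.32  0.57  1.83 -0.2   1.05  0.08]
(array([ 1.25865188, 91.53287725,  1.49932294]), array([ 0.0468329 , -0.1182477 , -0.21917537]))
140 0.489 0.5051 [0.4971 0.0617 0.025 ]
160 0.4878 0.5044 [0.4961 0.0449 0.0252]
180 0.485 0.5774 [0.5015 0.0271 0.0256]
200 0.4829 0.577 [0.5052 0.009  0.0271]
220 0.4816 0.5761 [ 0.5066 -0.0096  0.0278]
240 0.4879 0.5755 [ 0.5215 -0.0304  0.0267]
```

View pics/w2.png

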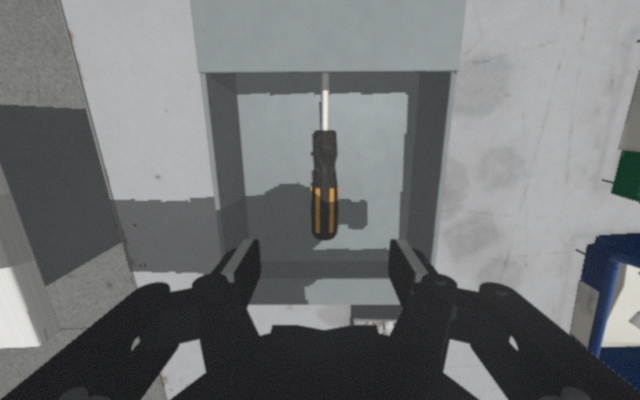

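Call:
jog_arm(motion=[0.3,15,0.4,0,0,0,0.3,15,0.4,0,0,0,0.3,15,0.4,0,0,0,0.3,15,0.3,0,0,0,0,12,0,0,0,0,0,9,0,0,0,0,0,6,0,0,0,0,0,4,0,0,0,0,0,0,0,0,0,0])

```text
clock: 3.95
position: [0.4963, 0.0096, 0.0098]
ee_rot: [-0.707, 0.019, -0.02, 0.707]
contact_force: [0.7, -0.2, 1.1]
grip_width: 0.0683
```

Call:
jog_arm(motion=[-1.5,1,0,0,0,0,0,0,0,0,0,0,0,0,0,0,0,0])

```text
clock: 4.2
position: [0.495, 0.0094, 0.0091]
ee_rot: [-0.707, 0.019, -0.02, 0.707]
contact_force: [-0.0, 0.6, -0.2]
grip_width: 0.0685
```

Call:
jog_arm(motion=[0,0,0,0,0,0,0,0,0,0,0,0,0,0,0,0,0,0,0,0,0,0,0,0,0,0,0,0,0,0,0,0,0,0,0,0,0,0,0,0,0,0,0,0,0,0,0,0], hand=1)

```text
clock: 4.87
position: [0.4945, 0.0094, 0.0086]
ee_rot: [-0.707, 0.02, -0.02, 0.707]
contact_force: [0.1, 0.4, -0.2]
grip_width: -0.0001
```

```bash
python3 - <<'E'
from h import *
from bench import status, imaging
o=status.get_obs(); print({k:np.round(v,3).tolist() for k,v in o.items()})
p,d=imaging.capture("wrist"); cv2.imwrite("pics/w3.png",p[:,:,::-1])
E
```

```text
{'clock': 4.867, 'joint_positions': [-0.462, 0.446, 0.522, 1.926, -0.292, 0.844, 0.158], 'qvel': [0.0, -0.0, -0.0, 0.001, 0.001, -0.001, 0.001], 'effort': [-0.0, -34.83, 4.859, -17.049, 0.01, 0.002, -0.0], 'position': [0.495, 0.009, 0.009], 'ee_rot': [-0.707, 0.02, -0.02, 0.707], 'contact_force': [0.131, 0.355, -0.183], 'wrist_torque': [0.013, -0.003, -0.032], 'grip_width': -0.0}
```

View pics/w3.png

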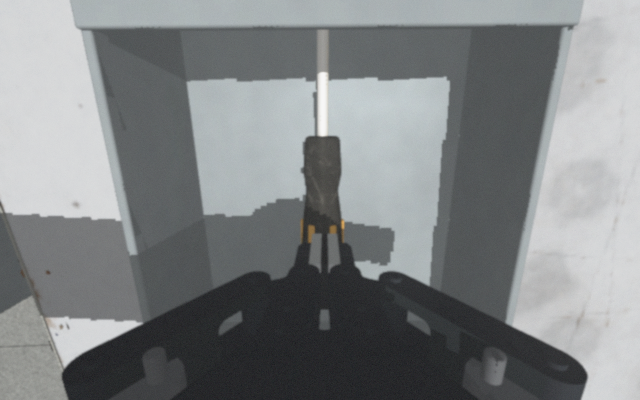

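```bash
python3 - <<'E'
from h import *
from bench import status, imaging
o=status.get_obs()
c=imaging.calibration("wrist"); p,d=imaging.capture("wrist"); P=cloud(d,c)
for v in range(60,330,10):
    r=P[v,280:365]; hi=(r[:,2]>.016)&(r[:,2]<.06)
    print(v,P[v,322].round(4), P[v,305].round(4),P[v,340].round(4))
for n in ("scene","side"):
    p,d=imaging.capture(n); cv2.imwrite(f"pics/{n}4.png",cv2.resize(p[165:255,225:375,::-1],None,fx=5,fy=5,interpolation=cv2.INTER_CUBIC))
p=cv2.imread("pics/w3.png")[120:330,240:400]; cv2.imwrite("pics/w3c.png",cv2.resize(p,None,fx=2.8,fy=2.8,interpolation=cv2.INTER_CUBIC))
E
```

```text
60 [0.4996 0.1073 0.0197] [0.49   0.1114 0.0017] [0.5097 0.11   0.0034]
70 [0.4993 0.1028 0.019 ] [0.4897 0.1059 0.0037] [0.5096 0.1049 0.0027]
80 [0.499  0.0979 0.0197] [0.4893 0.1007 0.0033] [0.5093 0.0996 0.0034]
90 [0.4988 0.0931 0.0192] [0.4888 0.0955 0.0016] [0.5091 0.0943 0.0025]
100 [0.4985 0.0882 0.0195] [0.4885 0.0899 0.0035] [0.509  0.0889 0.0015]
110 [0.4982 0.0832 0.0191] [0.488  0.0845 0.0012] [0.5087 0.0832 0.0031]
120 [0.4979 0.078  0.0188] [0.4876 0.0788 0.0025] [0.5085 0.0776 0.0027]
130 [0.4976 0.0728 0.0202] [0.4872 0.073  0.0021] [0.5082 0.0718 0.0035]
140 [0.4973 0.0679 0.0258] [0.488  0.068  0.0193] [0.5079 0.066  0.0038]
150 [0.4971 0.0628 0.0268] [0.4877 0.0628 0.0213] [0.5068 0.0617 0.0206]
160 [0.4968 0.0577 0.0281] [0.4874 0.0575 0.0221] [0.5065 0.0565 0.0229]
170 [0.4965 0.0522 0.0271] [0.487  0.052  0.0226] [0.5064 0.0507 0.0212]
180 [0.4962 0.047  0.0279] [0.4863 0.0458 0.0194] [0.5062 0.0448 0.0201]
190 [0.4958 0.041  0.026 ] [0.4845 0.0361 0.003 ] [0.5067 0.0349 0.0029]
200 [0.4955 0.0355 0.0266] [0.4841 0.0297 0.0034] [0.5064 0.0285 0.0035]
210 [0.49
[... 172 characters left out ...]
0.0169 0.0231] [0.5048 0.016  0.0238]
240 [0.4948 0.0202 0.0465] [0.4841 0.0111 0.0243] [0.5046 0.0095 0.0231]
250 [0.4948 0.0198 0.057 ] [0.4862 0.0167 0.0496] [0.5034 0.0153 0.0486]
260 [0.4949 0.02   0.0671] [0.4868 0.0162 0.059 ] [0.5029 0.0146 0.0578]
270 [0.4948 0.017  0.0704] [0.4886 0.0225 0.0794] [0.502  0.0218 0.0794]
280 [0.4945 0.0131 0.0716] [0.4889 0.0214 0.0847] [0.5017 0.02   0.0835]
290 [0.4942 0.0074 0.0702] [0.4892 0.021  0.0905] [0.5014 0.0203 0.0904]
300 [0.4939 0.0027 0.0706] [0.4905 0.0265 0.1041] [0.5008 0.0263 0.1046]
310 [ 0.4901 -0.0535  0.0023] [0.4908 0.0263 0.1085] [0.5007 0.0238 0.1058]
320 [ 0.4897 -0.0608  0.0038] [0.4911 0.0263 0.1125] [0.5005 0.0207 0.1062]
```

View pics/w3c.png

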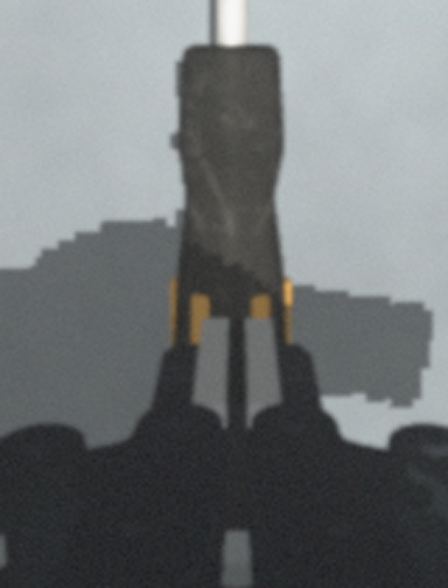

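View pics/scene4.png

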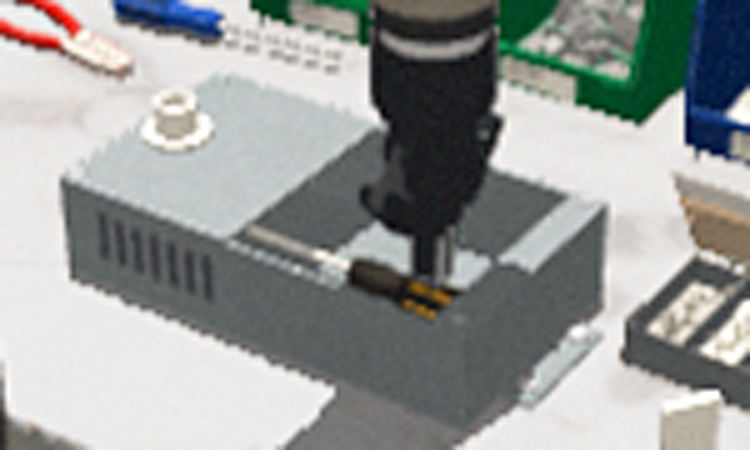

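```bash
python3 - <<'E'
from h import *
from bench import status, imaging
for f,pos in (("w2.npz",[0.4935158,0.00862704,0.09953822]),("w1.npz",[.472,.028,.260])):
    z=np.load(f); c={k[2:]:z[k] for k in z.files if k[:2]=="c_"}; d=z["d"]; P=cloud(d,c)-pos
    m=(d>0)&(d<.28)&(abs(P[...,0])<.07)&(abs(P[...,1])<.03)
    q=P[m]; print(f,len(q)); 
    i=np.argsort(q[:,2])[:400:40]; print(q[i].round(3))
o=status.get_obs(); c=imaging.calibration("wrist"); p,d=imaging.capture("wrist"); P=cloud(d,c)
for u in (312,314,316,328,330,332): print(u,[tuple(P[v,u].round(3)) for v in range(226,250,3)])
print(px([o["position"],o["position"]+np.array([0,.011,0]),o["position"]+np.array([0,.011,.0187]),o["position"]+np.array([0,.011,.03])],c))
E
```

```text
w2.npz 59929
[[-0.055 -0.009 -0.099]
 [ 0.034  0.02  -0.098]
 [ 0.055  0.009 -0.098]
 [-0.069  0.009 -0.098]
 [ 0.047 -0.014 -0.098]
 [ 0.052  0.019 -0.098]
 [ 0.057 -0.014 -0.098]
 [-0.065  0.026 -0.098]
 [ 0.058  0.009 -0.098]
 [ 0.024 -0.02  -0.098]]
w1.npz 51047
[[ 0.044 -0.005  0.037]
 [ 0.043 -0.006  0.039]
 [-0.042  0.011  0.04 ]
 [ 0.044  0.002  0.041]
 [-0.041  0.009  0.042]
 [ 0.048  0.007  0.042]
 [ 0.043 -0.008  0.043]
 [-0.043  0.012  0.043]
 [-0.042  0.005  0.044]
 [ 0.045  0.008  0.044]]
312 [(np.float64(0.489), np.float64(0.021), np.float64(0.027)), (np.float64(0.489), np.float64(0.019), np.float64(0.028)), (np.float64(0.489), np.float64(0.017), np.float64(0.028)), (np.float64(0.489), np.float64(0.02), np.float64(0.04)), (np.float64(0.49), np.float64(0.02), np.float64(0.043)), (np.float64(0.49), np.float64(0.02), np.float64(0.047)), (np.float64(0.49), np.float64(0.02), np.float64(0.051)), (np.float64(0.49), np.float64(0.02), np.float64(0.053))]
314 [(np.float64(0.49), np.float64(0.021), np.float64(0.028)), (np.float64(0.49), np.float64(0.019), np.float64(0.027)), (np.
[... 1628 characters left out ...]
4(0.047)), (np.float64(0.499), np.float64(0.02), np.float64(0.051)), (np.float64(0.499), np.float64(0.02), np.float64(0.055))]
332 [(np.float64(0.5), np.float64(0.021), np.float64(0.028)), (np.float64(0.5), np.float64(0.018), np.float64(0.027)), (np.float64(0.5), np.float64(0.017), np.float64(0.028)), (np.float64(0.5), np.float64(0.019), np.float64(0.039)), (np.float64(0.5), np.float64(0.02), np.float64(0.043)), (np.float64(0.5), np.float64(0.02), np.float64(0.047)), (np.float64(0.5), np.float64(0.02), np.float64(0.051)), (np.float64(0.5), np.float64(0.02), np.float64(0.054))]
[[323.10115991 231.80997305]
 [322.11116393 215.53932746]
 [321.86391932 226.11512365]
 [321.68517702 233.76075878]]
```

Call:
jog_arm(motion=[0,0,0,0,0,0,0,0,0,0,0,0,0,0,0,0,0,0,0,0,0,0,0,0,0,0,0,0,0,0], hand=0.3)

```text
clock: 5.53
position: [0.4946, 0.0094, 0.0086]
ee_rot: [-0.707, 0.02, -0.02, 0.707]
contact_force: [0.9, -0.3, 1.0]
grip_width: 0.0592
```

```bash
python3 - <<'E'
from h import *
from bench import status, imaging
o=status.get_obs(); print(o["position"],o["grip_width"],o["contact_force"])
c=imaging.calibration("wrist"); p,d=imaging.capture("wrist"); P=cloud(d,c)
cv2.imwrite("pics/w5.png",p[:,:,::-1])
Q=P-o["position"]
m=(d>0)&(d<.22)&(abs(Q[...,0])<.06)&(abs(Q[...,1])<.025)&(Q[...,2]>.022); m[:, :]=m
q=Q[m]; i=np.argsort(q[:,2])[:300:20]; print(q[i].round(3))
p,d=imaging.capture("scene"); P=cloud(d,imaging.calibration("scene"))-o["position"]
cv2.imwrite("pics/scene5.png",cv2.resize(p[130:250,240:380,::-1],None,fx=5,fy=5,interpolation=cv2.INTER_CUBIC))
m=(abs(P[...,0])<.06)&(abs(P[...,1])<.04)&(P[...,2]>.02)&(P[...,2]<.2); 
for lo in np.arange(.02,.2,.01):
    k=m&(P[...,2]>lo)&(P[...,2]<lo+.01); q=P[k]
    if len(q): print(lo.round(2),len(q),q.min(0).round(3),q.max(0).round(3))
E
```

```text
[0.49456887 0.00938577 0.00860484] 0.05923201660934562 [ 0.86550209 -0.32139454  1.0076393 ]
[[-0.001 -0.018  0.022]
 [-0.001 -0.003  0.023]
 [-0.029  0.005  0.03 ]
 [-0.029  0.001  0.031]
 [-0.029  0.001  0.032]
 [-0.028  0.008  0.032]
 [ 0.031 -0.002  0.033]
 [-0.034  0.012  0.034]
 [ 0.031  0.008  0.034]
 [-0.034  0.012  0.034]
 [-0.031  0.012  0.035]
 [ 0.031  0.001  0.035]
 [ 0.03  -0.009  0.036]
 [ 0.03  -0.01   0.036]
 [ 0.034  0.008  0.036]]
0.02 24 [-0.034 -0.02   0.02 ] [0.004 0.009 0.03 ]
0.03 23 [-0.041 -0.014  0.03 ] [0.034 0.01  0.04 ]
0.04 36 [-0.045 -0.013  0.041] [0.035 0.01  0.05 ]
0.05 39 [-0.047 -0.016  0.05 ] [0.032 0.008 0.06 ]
0.06 34 [-0.047 -0.014  0.061] [0.038 0.009 0.069]
0.07 35 [-0.06  -0.016  0.07 ] [0.052 0.009 0.08 ]
0.08 46 [-0.06  -0.018  0.08 ] [0.059 0.012 0.089]
0.09 55 [-0.06  -0.021  0.09 ] [0.057 0.01  0.1  ]
0.1 52 [-0.058 -0.02   0.1  ] [0.06 0.   0.11]
0.11 44 [-0.059 -0.02   0.11 ] [0.058 0.006 0.12 ]
0.12 59 [-0.06  -0.022  0.12 ] [0.058 0.    0.13 ]
0.13 72 [-0.06  -0.022  0.13 ] [0.056 0.008 0.14 ]
0.14 30 [-0.042 -0.013  0.14 ] [-0.017  0.01   0.15 ]
0.15 44 [-0.041 -0.039  0.15 ] [0.017 0.027 0.16 ]
0.16 78 [-0.04 -0.04  0.16] [0.013 0.029 0.17 ]
0.17 76 [-0.04 -0.04  0.17] [0.014 0.028 0.18 ]
0.18 74 [-0.04  -0.039  0.181] [0.014 0.026 0.19 ]
0.19 108 [-0.04 -0.04  0.19] [0.029 0.035 0.2  ]
```

View pics/scene5.png

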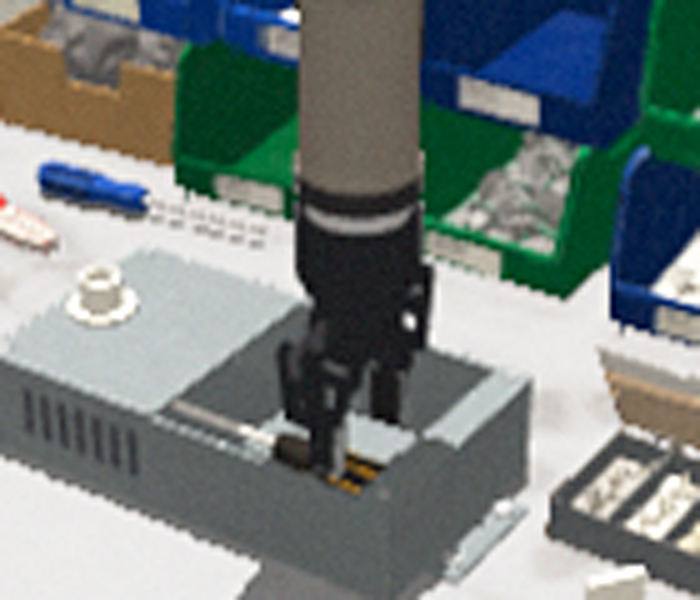

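View pics/w5.png

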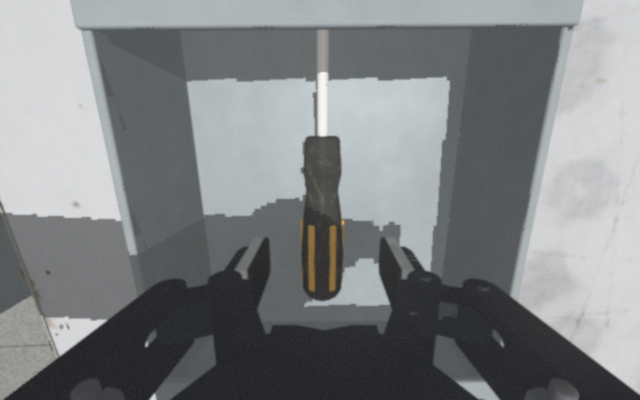

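Call:
jog_arm(motion=[0,8,0,0,0,0,0,8,0,0,0,0,0,6,0,0,0,0,0,3,0,0,0,0,0,2,0,0,0,0,0,0,0,0,0,0,0,0,0,0,0,0])

```text
clock: 6.22
position: [0.4946, 0.0093, -0.0185]
ee_rot: [0.707, -0.02, 0.02, -0.707]
contact_force: [-0.8, -0.6, 0.4]
grip_width: 0.0598
```

```bash
python3 - <<'E'
from h import *
from bench import status, imaging
o=status.get_obs(); print(o["position"],o["grip_width"],o["contact_force"])
c=imaging.calibration("wrist"); p,d=imaging.capture("wrist"); P=cloud(d,c)
cv2.imwrite("pics/w6.png",p[:,:,::-1])
E
```

```text
[ 0.49458175  0.00929194 -0.01851423] 0.05982528755088628 [-0.81301496 -0.60747505  0.38235436]
```

View pics/w6.png

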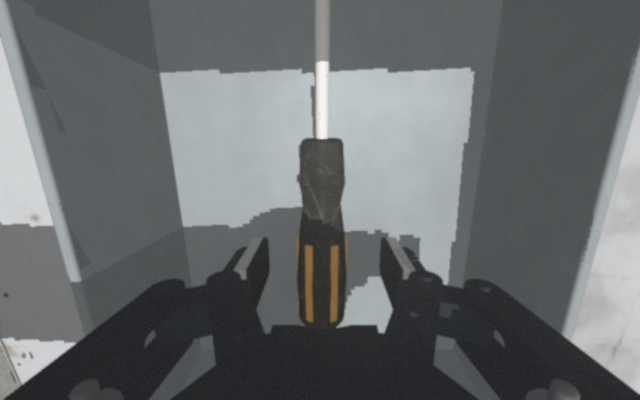

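The pads (columns 265 and 385) now straddle the handle (300–347). I'll close now.

Call:
jog_arm(motion=[0,0,0,0,0,0,0,0,0,0,0,0,0,0,0,0,0,0,0,0,0,0,0,0,0,0,0,0,0,0,0,0,0,0,0,0,0,0,0,0,0,0], hand=1)

```text
clock: 6.85
position: [0.4951, 0.0094, -0.018]
ee_rot: [-0.707, 0.019, -0.02, 0.707]
contact_force: [0.1, -0.7, 3.1]
grip_width: 0.0196
```

```bash
python3 - <<'E'
from h import *
from bench import status, imaging
o=status.get_obs(); print({k:np.round(v,3).tolist() for k,v in o.items()})
p,d=imaging.capture("wrist"); cv2.imwrite("pics/w7.png",p[:,:,::-1])
# tilt about tip: rotate +? about housing x. Tip in tool frame
A=R.from_quat(o["ee_rot"]); yaw=-.054
u=np.array([-np.sin(yaw),np.cos(yaw),0])  # toward tip
butt=np.array([.4930,-.0275,.0175]); tip=np.array(butt+u*.237); print("tip",tip)
n=A.apply([1,0,0]); print("toolx",n, "axis along toolx +ang: butt moves", np.cross(n,butt-tip))
t=A.inv().apply(tip-o["position"])*1000; print("tip in tool",t)
for ang in (22,):
    for N in (10,):
        w=np.array([np.radians(ang)*np.sign(np.cross(n,butt-tip)[2]),0,0])/N
        # pivot tip + lift : per-row delta keeps tip fixed: shift = t - R t
        s=t-R.from_rotvec(w).apply(t); print(ang,N,s.round(2),np.degrees(w))
E
```

```text
{'clock': 6.85, 'joint_positions': [-0.442, 0.489, 0.5, 1.945, -0.324, 0.785, 0.185], 'qvel': [0.0, 0.001, 0.0, 0.0, -0.002, -0.0, -0.0], 'effort': [-0.002, -34.126, 4.708, -15.001, -0.027, -0.104, -0.014], 'position': [0.495, 0.009, -0.018], 'ee_rot': [-0.707, 0.019, -0.02, 0.707], 'contact_force': [0.104, -0.665, 3.083], 'wrist_torque': [-0.048, 0.052, 0.026], 'grip_width': 0.02}
tip [0.50579178 0.20915454 0.0175    ]
toolx [ 0.99846856 -0.05531155  0.00107613] axis along toolx +ang: butt moves [ 2.54672174e-04 -1.37656802e-05 -2.36999650e-01]
tip in tool [ -0.34203846 -35.40737052 200.06500898]
22 10 [-0.   -7.71 -1.21] [-2.2  0.   0. ]
```

View pics/w7.png

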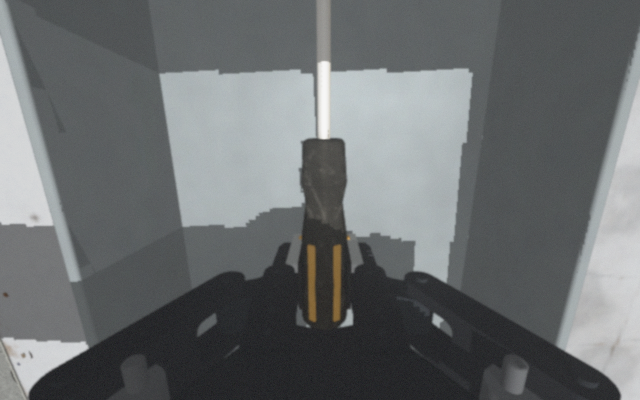

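Call:
jog_arm(motion=[0,-6.6,-1.1,-2,0,0,0,-6.6,-1.1,-2,0,0,0,-6.6,-1.1,-2,0,0,0,-6.6,-1.1,-2,0,0,0,-6.6,-1.1,-2,0,0,0,0,0,0,0,0])

```text
clock: 7.4
position: [0.4949, 0.0089, 0.0148]
ee_rot: [0.766, -0.019, 0.017, -0.643]
contact_force: [-0.8, 1.3, -0.8]
grip_width: 0.0195
```

```bash
python3 - <<'E'
from h import *
from bench import status, imaging
o=status.get_obs(); print({k:np.round(v,3).tolist() for k,v in o.items()})
c=imaging.calibration("wrist");p,d=imaging.capture("wrist"); cv2.imwrite("pics/w8.png",p[:,:,::-1]); P=cloud(d,c)
for v in range(0,330,20): print(v,P[v,322].round(4))
E
```

```text
{'clock': 7.4, 'joint_positions': [-0.661, 0.481, 0.618, 1.904, -0.13, 0.865, -0.06], 'qvel': [0.039, 0.003, -0.004, 0.022, -0.036, -0.024, 0.06], 'effort': [0.742, -35.029, 7.558, -16.619, 1.103, 0.296, -0.321], 'position': [0.495, 0.009, 0.015], 'ee_rot': [0.766, -0.019, 0.017, -0.643], 'contact_force': [-0.754, 1.255, -0.801], 'wrist_torque': [0.227, -0.02, 0.028], 'grip_width': 0.019}
0 [0.5007 0.1216 0.0707]
20 [0.5004 0.1168 0.07  ]
40 [0.5001 0.1116 0.0706]
60 [0.4996 0.107  0.0355]
80 [0.4992 0.0993 0.0371]
100 [0.4988 0.0913 0.0383]
120 [0.4984 0.083  0.0399]
140 [0.498  0.0756 0.0463]
160 [0.4976 0.0672 0.0485]
180 [0.4971 0.0592 0.0521]
200 [0.4966 0.0494 0.0521]
220 [0.4961 0.0403 0.0546]
240 [0.4957 0.0312 0.0575]
260 [0.4951 0.0212 0.0594]
280 [0.5004 0.1042 0.1677]
300 [0.494  0.     0.0638]
320 [ 0.4934 -0.0106  0.0666]
```

View pics/w8.png

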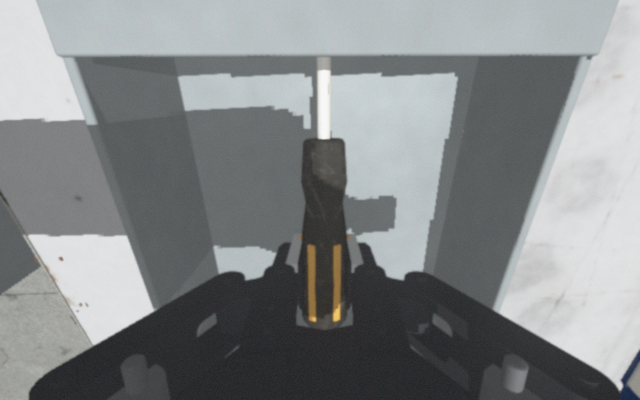

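Call:
jog_arm(motion=[0,-6.6,-1.1,-2,0,0,0,-6.6,-1.1,-2,0,0,0,-6.6,-1.1,-2,0,0,0,-6.6,-1.1,-2,0,0,0,-6.6,-1.1,-2,0,0,0,0,0,0,0,0])

```text
clock: 7.95
position: [0.4948, 0.0108, 0.0476]
ee_rot: [0.819, -0.021, 0.015, -0.574]
contact_force: [-0.4, 0.8, -1.2]
grip_width: 0.0192
```

```bash
python3 - <<'E'
from h import *
from bench import status, imaging
o=status.get_obs(); print({k:np.round(v,3).tolist() for k,v in o.items()})
c=imaging.calibration("wrist");p,d=imaging.capture("wrist"); cv2.imwrite("pics/w9.png",p[:,:,::-1]); P=cloud(d,c)
for v in range(60,330,20): print(v,P[v,322].round(4))
A=R.from_quat(o["ee_rot"]); print(A.as_matrix().round(3))
p,d=imaging.capture("side"); cv2.imwrite("pics/side9.png",cv2.resize(p[130:260,220:380,::-1],None,fx=4.5,fy=4.5,interpolation=cv2.INTER_CUBIC))
E
```

```text
{'clock': 7.95, 'joint_positions': [-0.836, 0.51, 0.701, 1.845, 0.021, 0.979, -0.252], 'qvel': [0.031, -0.007, 0.005, 0.026, -0.02, -0.027, 0.041], 'effort': [0.893, -35.083, 9.071, -17.015, 1.824, 0.748, -0.24], 'position': [0.495, 0.011, 0.048], 'ee_rot': [0.819, -0.021, 0.015, -0.574], 'contact_force': [-0.441, 0.79, -1.194], 'wrist_torque': [0.461, -0.006, 0.066], 'grip_width': 0.019}
60 [0.5002 0.1141 0.0703]
80 [0.4995 0.104  0.0548]
100 [0.499  0.0959 0.0556]
120 [0.4986 0.0882 0.0589]
140 [0.4983 0.0821 0.0669]
160 [0.4979 0.0749 0.0718]
180 [0.4975 0.0667 0.0751]
200 [0.497  0.0575 0.0775]
220 [0.4965 0.0487 0.0811]
240 [0.4961 0.0412 0.0866]
260 [0.4956 0.0314 0.0899]
280 [0.4951 0.0224 0.0944]
300 [0.4945 0.011  0.0975]
320 [4.939e-01 1.000e-04 1.014e-01]
[[ 0.999 -0.018  0.049]
 [-0.052 -0.341  0.939]
 [-0.    -0.94  -0.341]]
```

View pics/w9.png

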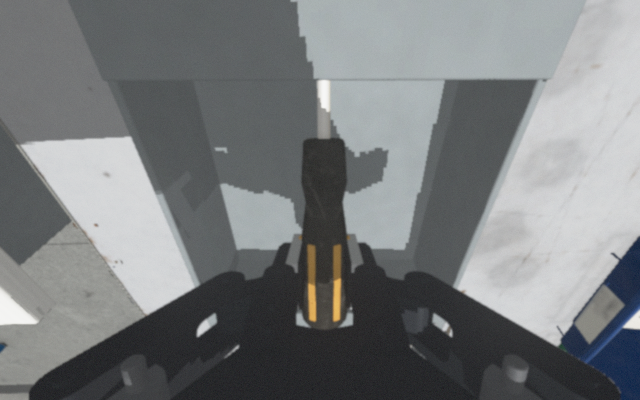

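View pics/side9.png

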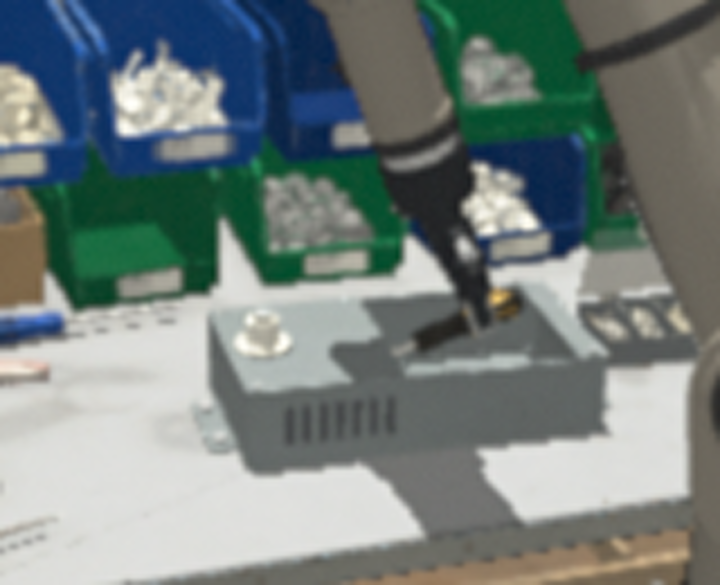

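Call:
jog_arm(motion=[0,0,-14,0,0,0,0,0,-14,0,0,0,0,0,-14,0,0,0,0,0,-14,0,0,0,0,0,0,0,0,0])

```text
clock: 8.47
position: [0.4911, -0.0496, 0.0692]
ee_rot: [0.819, -0.025, 0.019, -0.573]
contact_force: [-0.2, -0.2, -0.3]
grip_width: 0.0191
```

```bash
python3 - <<'E'
from h import *
from bench import status, imaging
o=status.get_obs(); print({k:np.round(v,3).tolist() for k,v in o.items()})
c=imaging.calibration("wrist");p,d=imaging.capture("wrist"); cv2.imwrite("pics/w10.png",p[:,:,::-1]); P=cloud(d,c)
for v in range(40,330,20): print(v,P[v,322].round(4))
E
```

```text
{'clock': 8.467, 'joint_positions': [-0.767, 0.453, 0.739, 1.87, 0.058, 0.975, -0.171], 'qvel': [-0.03, 0.021, -0.045, -0.013, -0.042, -0.006, -0.032], 'effort': [-1.666, -31.556, 5.828, -18.261, 1.177, 0.254, 0.151], 'position': [0.491, -0.05, 0.069], 'ee_rot': [0.819, -0.025, 0.019, -0.573], 'contact_force': [-0.214, -0.217, -0.269], 'wrist_torque': [0.337, -0.01, -0.006], 'grip_width': 0.019}
40 [0.4977 0.0576 0.0686]
60 [0.4972 0.0505 0.0714]
80 [0.4967 0.0433 0.0748]
100 [0.4962 0.0358 0.0781]
120 [0.4957 0.0278 0.0806]
140 [0.4953 0.0221 0.0895]
160 [0.4948 0.0146 0.0935]
180 [0.4943 0.0062 0.0963]
200 [ 0.4937 -0.0026  0.0994]
220 [ 0.4931 -0.0114  0.103 ]
240 [ 0.4926 -0.0195  0.1078]
260 [ 0.492  -0.0289  0.1115]
280 [ 0.4913 -0.0384  0.1155]
300 [ 0.4906 -0.0494  0.119 ]
320 [ 0.4899 -0.0601  0.1232]
```

View pics/w10.png

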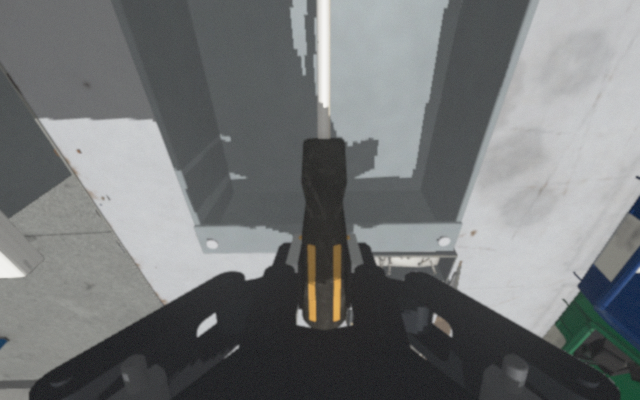

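Call:
jog_arm(motion=[0,0,-14,0,0,0,0,0,-14,0,0,0,0,0,-14,0,0,0,0,0,-14,0,0,0,0,0,-14,0,0,0,0,0,-14,0,0,0,0,0,-12,0,0,0,0,0,0,0,0,0])

```text
clock: 9.18
position: [0.4863, -0.1378, 0.1017]
ee_rot: [0.819, -0.024, 0.018, -0.573]
contact_force: [0.9, -1.4, 0.0]
grip_width: 0.0193
```

```bash
python3 - <<'E'
from h import *
from bench import status, imaging
o=status.get_obs(); print({k:np.round(v,3).tolist() for k,v in o.items()})
c=imaging.calibration("wrist");p,d=imaging.capture("wrist"); cv2.imwrite("pics/w11.png",p[:,:,::-1]); P=cloud(d,c)
for v in range(0,330,20): print(v,P[v,322].round(4))
p,d=imaging.capture("side"); cv2.imwrite("pics/side11.png",cv2.resize(p[130:260,220:380,::-1],None,fx=4.5,fy=4.5,interpolation=cv2.INTER_CUBIC))
A=R.from_quat(o["ee_rot"]); print(A.inv().apply([0,0,1]))
E
```

```text
{'clock': 9.183, 'joint_positions': [-0.641, 0.386, 0.783, 1.868, 0.098, 0.978, -0.014], 'qvel': [-0.027, 0.014, -0.039, 0.004, -0.032, -0.003, -0.032], 'effort': [-1.139, -29.138, 5.532, -19.504, 1.256, 0.01, 0.156], 'position': [0.486, -0.138, 0.102], 'ee_rot': [0.819, -0.024, 0.018, -0.573], 'contact_force': [0.913, -1.438, 0.03], 'wrist_torque': [0.385, -0.008, 0.035], 'grip_width': 0.019}
0 [ 0.4934 -0.017   0.0965]
20 [ 0.493  -0.0236  0.0991]
40 [ 0.4926 -0.0304  0.1024]
60 [ 0.4921 -0.0377  0.1041]
80 [ 0.4917 -0.045   0.1072]
100 [ 0.4912 -0.0528  0.1094]
120 [ 0.4906 -0.0611  0.1112]
140 [ 0.4903 -0.0664  0.1212]
160 [ 0.4899 -0.0737  0.1258]
180 [ 0.4894 -0.0817  0.1293]
200 [ 0.4887 -0.0914  0.131 ]
220 [ 0.4882 -0.0995  0.1356]
240 [ 0.4877 -0.1084  0.1395]
260 [ 0.4871 -0.1166  0.1445]
280 [ 0.4865 -0.1265  0.1481]
300 [ 0.4858 -0.1373  0.1517]
320 [ 0.4851 -0.1486  0.1554]
[ 0.00203583 -0.93920432 -0.34335273]
```

View pics/side11.png

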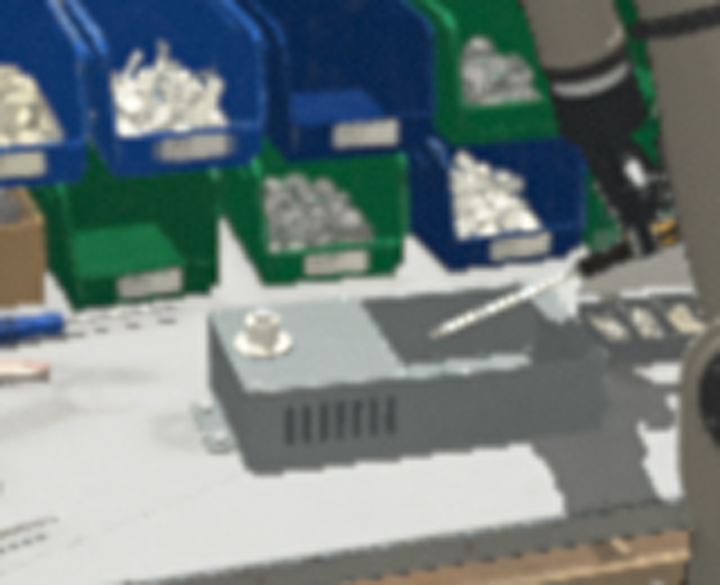

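View pics/w11.png

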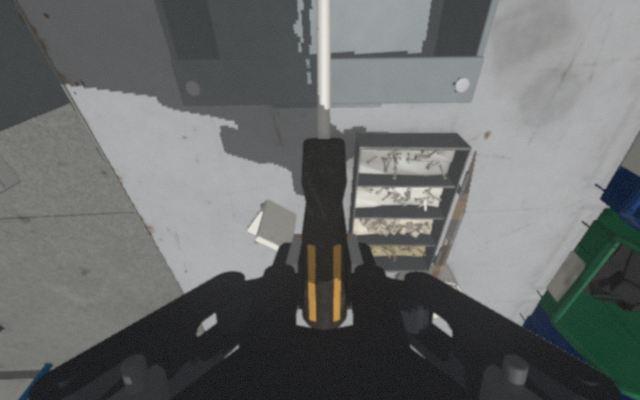

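Call:
jog_arm(motion=[0,-18.8,-6.9,0,0,0,0,-18.8,-6.9,0,0,0,0,-18.8,-6.9,0,0,0,0,-18.8,-6.9,0,0,0,0,-18.8,-6.9,0,0,0,0,-18.8,-6.9,0,0,0,0,-18.8,-6.9,0,0,0,0,-18.8,-6.9,0,0,0,0,-14,-5,0,0,0,0,-6,-2,0,0,0,0,0,0,0,0,0,0,0,0,0,0,0])

```text
clock: 10.28
position: [0.4865, -0.133, 0.2807]
ee_rot: [0.819, -0.022, 0.015, -0.574]
contact_force: [-1.2, 0.2, -1.6]
grip_width: 0.0192
```

```bash
python3 - <<'E'
from h import *
from bench import status, imaging, models
o=status.get_obs(); print({k:np.round(v,3).tolist() for k,v in o.items()})
c=imaging.calibration("wrist");p,d=imaging.capture("wrist"); P=cloud(d,c)
cv2.imwrite("pics/w12.png",p[:,:,::-1])
print([tuple(P[v,322].round(3)) for v in (0,100,200,300)])
for n in ("side","scene"):
    p,d=imaging.capture(n); cv2.imwrite(f"pics/{n}12.png",p[:,:,::-1]); print(models.recognise("end_cap",n)[:1],models.recognise("housing",n)[:1])
E
```

```text
{'clock': 10.283, 'joint_positions': [-0.716, 0.211, 0.828, 1.585, 0.196, 1.401, 0.014], 'qvel': [0.003, 0.01, -0.001, 0.026, -0.002, -0.002, 0.001], 'effort': [0.045, -25.501, 4.165, -24.298, 1.797, -0.038, 0.002], 'position': [0.487, -0.133, 0.281], 'ee_rot': [0.819, -0.022, 0.015, -0.574], 'contact_force': [-1.234, 0.224, -1.611], 'wrist_torque': [0.387, 0.009, -0.061], 'grip_width': 0.019}
[(np.float64(0.493), np.float64(-0.012), np.float64(0.276)), (np.float64(0.491), np.float64(-0.048), np.float64(0.289)), (np.float64(0.489), np.float64(-0.086), np.float64(0.311)), (np.float64(0.486), np.float64(-0.133), np.float64(0.33))]
[{'box': [271.8, 199.8, 284.8, 208.7], 'confidence': 0.59}] [{'box': [265.7, 191.6, 361.3, 235.5], 'confidence': 0.77}]
[{'box': [253.1, 183.9, 269.0, 194.0], 'confidence': 0.55}] [{'box': [237.0, 177.6, 348.0, 249.4], 'confidence': 0.95}]
```

View pics/side12.png

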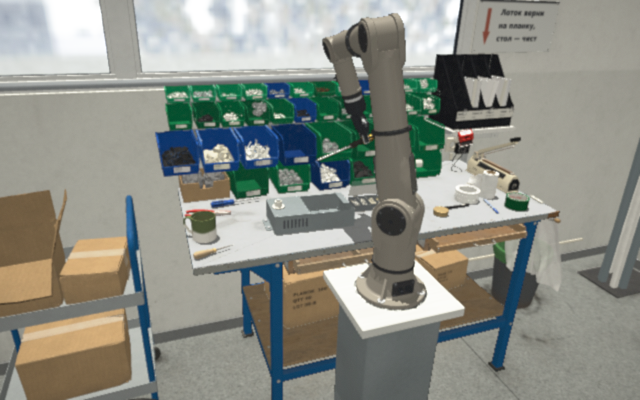

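View pics/scene12.png

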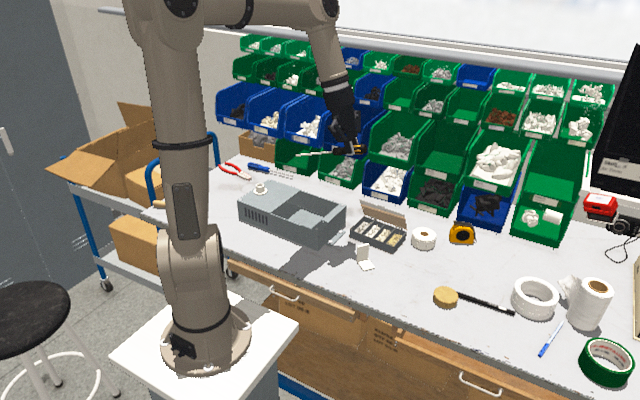

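Call:
jog_arm(motion=[0,0,0,0,0,0,0,0,0,0,0,0,0,0,0,0,0,0,0,0,0,0,0,0])

```text
clock: 10.97
position: [0.4866, -0.134, 0.2816]
ee_rot: [0.819, -0.023, 0.016, -0.573]
contact_force: [0.2, 0.1, -1.6]
grip_width: 0.0193
```

```bash
python3 -c "
from bench import status,order
o=status.get_obs(); print(o['clock'],o['position'],o['grip_width'],o['contact_force']); print(order.close_job())"
```

```text
10.9667 [ 0.48657031 -0.13400161  0.28155053] 0.019334131359093062 [ 0.17390409  0.10738552 -1.55195255]
the job is handed in; nothing more can be done
None
```

The long screwdriver is out of the housing and held in the air. I handed the job in at about 11 s with the gripper still holding it.

- **How it came out:** I gripped the handle, tilted it about 20° around the blade tip and drew it along its own axis, handle first, through the window. Then I lifted it straight up by about 18 cm. At full tilt, before the draw, the shank was about 13 mm below the edge of the closed top. The force readings taken between moves stayed within about 3 N.
- **First grasp missed:** The gripper first closed on air above the handle. The wrist and scene cameras both showed the real fingertips about 29 mm behind the reported TCP. I lowered the hand by 27 mm and the second grasp held.
- **Last checks:** The grip width was steady at 19 mm, slightly under the 20–26 mm given for the handle, and the only load was about 1.6 N downward. I worked out the blade tip at about 0.25 m, by extending the line of the visible shank, against a housing top at 0.072 m. In the last pictures the end cap and housing were detected within a few pixels of where they started. The other items looked unmoved by eye; I did not measure them.

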